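# Stow a carton of screws in a locking slide-out tray

### The job

Pull the tray of the grey steel drawer unit out until its slides lock, set the loose screw carton down in the tray's empty pocket and let go of it. Then press the tray's release plate and push the tray fully home with the carton in it. Leave the other carton in its pocket and the other things on the table where they are.

Things in the scene. Friction and masses are not known exactly. Their poses are not given: they have to be found in the camera images.
- case: The drawer unit's grey steel case, fixed on the table: 210 deep (x) x 230 wide (y) x 81 mm high. Origin at the centre of its underside; -x is its open front, through which the tray slides out along -x. The mouth leaves 58 mm above the pocket floor, so 12 mm above a seated carton. A white nightstand stands behind it on the table, its front from 0.14 m up at world x = 0.74: keep the arm clear of it.
- tray (a joint): Travel of the tray, m: 0 fully home (panel against the case), 0.140 locked out, 0.148 hard stop. It starts 0 to 0.012 open, slides with about 2 N of friction and stays where left. The last 25 mm before the lock take 2 to 3 N more; anywhere from 0.140 to 0.148 the lock snaps in by itself and the tray cannot go back until the release is pressed.
- release (a joint): Angle of the tray's release lever, rad: 0 at rest, 0.12 at its stop. It must pass 0.07 (thumb plate about 6.5 mm down) to free the locked tray; keep it down while the tray moves its first 15 mm inward, after that it has no more effect. A spring returns it; a full press takes about 4 N.
- handle (a point): Centre of the bar of the bow handle on the tray's front panel. Its frame is the tray's: +x into the case (the tray is pulled along -x), y along the bar, z up. The bar is round, 10 mm thick, straight for 76 mm, 62 mm above the table; its centre line is 34 mm in front of the panel's face, so 29 mm are clear behind it.
- thumb_plate (a point): Centre of the top of the release's black thumb plate, at the -y end of the panel: 30 mm along x, 40 mm along y, 4 mm thick, 66 mm above the table. The panel's face is 16 mm from this point in +x and rises 15 mm above it. Pressed straight down it sinks up to 11 mm; while it is held down, the tool can push the panel's face behind it. Tilts with the lever.
- panel (a point): Middle of the top edge of the tray's front panel, on its front face, 81 mm above the table; the panel is 5 mm thick and 230 mm wide; frame as the handle's.
- pocket (a point): Centre of the floor of the empty pocket in the tray's grey plastic insert, 19 mm above the table, 99 mm behind the panel's face; frame as the handle's. The pocket is 80 mm (x) by 60 mm (y), 14 mm deep, edges chamfered; the insert's top is at 33 mm, the tray's side walls at 44 mm. The other pocket, 90 mm away in +y, holds a smaller carton.
- carton: The loose carton of screws, a green box 51 x 71 x 46 mm (x, y, z), 0.2 to 0.45 kg. Origin at the centre of its underside, z up. It fits the pocket with its 71 mm side (its y) along the tray's x, either way round.
- stowed_carton: A smaller, brown carton that already stands loose in the tray's other pocket, inside the case at the start: 51 x 63 x 41 mm (x, y, z), 0.3 kg, origin at the centre of its underside. It stays there.
- knob: Turned white drawer knob standing on its foot, 30 mm across, 28 mm high. A bystander.
- tape_measure: Tape measure standing on its base, 40 x 83 x 66 mm, origin under the middle. A bystander.
- filler_tub: Round lidded tub, 67 mm across, 53 mm high, origin under the middle. A bystander.

How it is judged:
On the way, in this order (a step that is already met when the one before it is completed fails the run):
1. The tray is pulled out until its slides lock (value of joint tray above 0.137 m and value of joint release below 0.025 rad), for 0.2 s.
2. The carton stands in the empty pocket of the locked tray, let go (all of step 1 and horizontal distance between carton and pocket below 0.012 m and z of carton in the frame of pocket below 0.005 m and angle between carton's own z axis and vertical below 0.1 rad and contact force between the fingers and carton below 0.1 N), for 0.2 s.
3. The release is pressed and the tray leaves its lock with the carton in the pocket (value of joint tray between 0.11 and 0.137 m and value of joint release above 0.03 rad and horizontal distance between carton and pocket below 0.012 m and z of carton in the frame of pocket below 0.005 m).
At the end, for the whole second after the job is handed in: The tray is fully home (front panel within 4 mm of the case), the release is back at rest, and the carton stands upright and still on the floor of its pocket inside (value of joint tray below 0.004 m and value of joint release below 0.025 rad and horizontal distance between carton and pocket below 0.012 m and z of carton in the frame of pocket below 0.005 m and angle between carton's own z axis and vertical below 0.1 rad and linear speed of carton below 0.02 m/s); the robot touches nothing.
It fails at once if The knob, the tape measure or the tub beside the work is moved more than 3 cm (distance of any of knob, tape_measure, filler_tub from where it was at the start of the episode above 0.03 m).
It fails at once if The carton already in the tray is lifted out of its pocket or tipped (z of stowed_carton in the frame of pocket above 0.012 m or angle between stowed_carton's own z axis and vertical above 0.3 rad).
It also fails if it takes over 67 s, if anything falls off the work surface, if the arm or the gripper's body presses on something with over 40 N, if the wrist force passes 120 N, or if a joint passes its speed limit or range.

### The arm

A 6-joint arm with a two-finger parallel gripper is mounted at the origin on a cart in front of the work surface, level with it; the furniture and walls round the work are solid. World frame = base frame: x ahead of the robot, y to its left, z up, the work surface at z = 0. Lengths are in m, angles in rad, forces in N, time in s.
With the tool pointing down it reaches from about 0.275 to 0.875 m from the base axis. Payload 12.5 kg.
Tool frame: the origin (TCP) lies on the centre line of the jaws, within the pads' length; the fingertips stand r.finger_overhang ahead of it and the grasp point (between the pads) lies 3 mm ahead of it (r.finger_overhang is the distance from the TCP to the fingertips, in m); z points along the fingers, y is the line along which they close (so a half turn about z gives the same grasp; the last joint's range is limited). The gripper opens to 85 mm and grips with 20 to 120 N. Pads are 22 mm wide; open, the fingers measure 114 mm over their backs; the gripper's body (76 mm by 85 mm) begins 54 mm behind the grasp point. The pads swing forward as they close: fully open they stand 13 mm farther back than shut.
Start: joints at [-1.411, 0.351, 1.652, -0, 1.139, -0.085], TCP at [0.133, -0.534, 0.253] pointing down, gripper open.
Joint ranges: [-2.75, 2.75], [-0.79, 2.1], [0.01, 2.65], [-1.57, 4.71], [0.07, 3.14], [-2.87, 2.87]. Speed limits (rad/s): [2.22, 2.22, 2.79, 3.14, 3.14, 3.14].

### API

Orientations are given as a unit quaternion [x, y, z, w].
In Python, from cell import r, optics gives the robot as it stands. The module is installed in compiled form; this text tells all that it offers. Calls block until the motion is done:
- r.move_to(position, orientation): joint-space move of the TCP to a pose.
- r.move_linear(position, rot=None, vel=0.15): straight line of the TCP; rot=None keeps the orientation; vel is the mean speed in m/s.
- r.set_joints(angles): joint-space move.
- r.set_gripper(opening, squeeze=None): opening from 0.0 (shut) to 1.0 (fully open); squeeze is the grip in N (None keeps the last); returns when the fingers have stopped.
- r.sleep(seconds).
- r.inverse_kinematics(position, orientation): joint angles nearest the present ones, or None.
- optics.get_image(name): name is "side" or "top" or "wrist"; returns a dict with "pixels" (420x560x3 uint8, red, green, blue), "depth" (420x560 float32, m along the optical axis (not along the pixel's ray), 0 where there is no reading), "fx", "fy", "cx", "cy" (pixels), "camera_from_world" (4x4, takes a point from world to camera coordinates); the wrist camera has in their place "mount" (4x4, takes a point from camera to tool coordinates, whose origin is the TCP and whose axes are the flange's). Camera axes: x right, y down, z forward; pixel columns grow to the right and rows downward; lengths in m; the calibration is good to about 2 mm. A picture is of the moment at which its call begins: read the wrist's pose just before it.
A pose or a line that the arm cannot do raises r.PlanningError and nothing moves.
- r.hand_in(): hands the job in, once; it reports no verdict.
Readings, each from a call of its own:
- r.current_t(): time.
- r.current_q(): joint angles.
- r.current_qvel(): joint speeds.
- r.current_effort(): joint torques, N m.
- r.current_tool_pos(): TCP position.
- r.current_ee_rot(): TCP orientation.
- r.current_contact_force(): force on the tool from outside, world axes, zero at the start.
- r.current_torque(): the same for the moment, N m.
- r.current_opening(): opening from 0.0 (shut) to 1.0 (fully open).
Only numpy, scipy, OpenCV 4.12 (cv2) and the standard library are available. Lean on these libraries where they do the work, as an engineer would, in place of code of your own. Each camera call takes 0.05 s, during which the arm holds its last target. There are 200 camera calls.

## Working session

There is one attempt and no reset: what is moved stays moved. The work goes in short steps, each a Python script; the robot and the scene stay as the last script left them, time stands still between calls to the robot, and variables do not carry over. Pictures are saved under pics/ and viewed, on a budget of 10 in all, crops included, one or two more only if the job needs it, and the job is handed in when it is done.

```bash
mkdir -p pics
cat > h.py <<'E'
import numpy as np, cv2
from cell import r, optics
from scipy.spatial.transform import Rotation as R
def world(im, T=None):
    """per-pixel world points from depth"""
    d=im["depth"]; v,u=np.indices(d.shape)
    p=np.stack([(u-im["cx"])/im["fx"]*d,(v-im["cy"])/im["fy"]*d,d],-1)
    if T is None: T=np.linalg.inv(im["camera_from_world"])
    return p@T[:3,:3].T+T[:3,3]
def save(im,n): cv2.imwrite("pics/"+n+".png",im["pixels"][:,:,::-1])
E
python3 - <<'E'
from h import *
t=optics.get_image("top");s=optics.get_image("side")
save(t,"t0");save(s,"s0")
np.savez("t0.npz",**t);np.savez("s0.npz",**s)
for i in(t,s):
  T=np.linalg.inv(i["camera_from_world"]);print(T.round(3),i["fx"],(i["depth"]>0).mean())
print(r.finger_overhang,r.current_t(),r.current_ee_rot(),r.current_tool_pos())
E
```

```text
[[-0.029 -0.993  0.113  0.404]
 [-0.999  0.026 -0.023  0.045]
 [ 0.02  -0.113 -0.993  0.912]
 [ 0.     0.     0.     1.   ]] 411.9830338379294 0.9960969387755102
[[-1.     0.002  0.014  0.482]
 [-0.01   0.615 -0.788  0.799]
 [-0.01  -0.788 -0.615  0.661]
 [ 0.     0.     0.     1.   ]] 426.9286440715787 0.9959311224489796
0.022 0.1 [ 9.92517285e-01  1.22103126e-01 -2.38968505e-05 -5.15785828e-04] [ 0.13328898 -0.53333387  0.25280868]
```

View pics/t0.png

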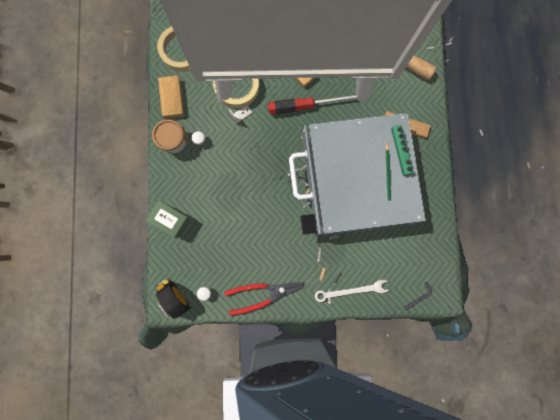

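View pics/s0.png

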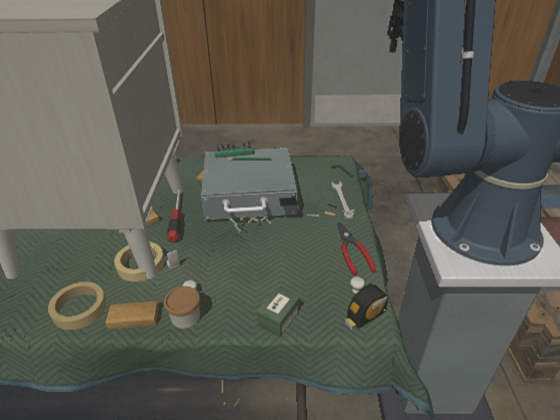

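The top view shows the case at px (365,172) with its front facing image-left (world +y). The handle is at (297,175), the thumb plate at (309,225) and the green carton at (170,220). The tub is at (170,137), the tape measure at (172,298), and there are white knobs at (198,138) and (204,293). The side view agrees, and the tray is nearly closed.

```bash
cat > m.py <<'E'
from h import *
def rect(P,m,name):
    p=P[m][:,:2].astype(np.float32)
    (c,wh,a)=cv2.minAreaRect(p); print(name,"n",m.sum(),"c",np.round(c,4),"wh",np.round(wh,4),"ang",round(a,2),"z",np.median(P[m][:,2]).round(4)); return c
def biggest(m):
    n,l,st,_=cv2.connectedComponentsWithStats(m.astype(np.uint8)); return l==1+np.argmax(st[1:,4])
def box(m,u0,u1,v0,v1):
    o=np.zeros_like(m);o[v0:v1,u0:u1]=1;return m&o
E
python3 - <<'E'
from m import *
t=dict(np.load("t0.npz"));P=world(t);z=P[...,2]
px=t["pixels"].astype(int)
print("table z",np.median(z[245:275,220:300]), "near carton",np.median(z[180:200,215:250]))
case=biggest(box((abs(z-.081)<.008),285,440,100,250));rect(P,case,"case top+panel")
w=px.min(-1)
h=biggest(box((w>170)&(z>.03),285,312,140,210));c=rect(P,h,"handle")
k=biggest(box((px.max(-1)<40)&(z>.045),292,322,205,245));rect(P,k,"plate")
cb=biggest(box((z>.034)&(z<.06),145,200,195,245));rect(P,cb,"carton top")
for n,b in(("tub",(145,190,115,160)),("knob1",(188,210,128,148)),("knob2",(194,214,284,304)),("tape",(150,190,275,320))):
    rect(P,biggest(box(z>.018,*b)),n)
s=dict(np.load("s0.npz"));P=world(s);z=P[...,2];px=s["pixels"].astype(int)
rect(P,biggest(box(abs(z-.081)<.006,190,310,140,230)),"S case")
rect(P,biggest(box((px.min(-1)>150)&(z>.03),215,280,190,225)),"S handle")
rect(P,biggest(box((z>.038)&(z<.06),255,305,285,335)),"S carton")
rect(P,biggest(box(abs(z-.066)<.008,280,310,195,225)),"S plate?")
E
```

```text
table z -0.0014120676229722462 near carton -0.0013012406521043518
case top+panel n 10506 c [ 0.576  -0.1511] wh [0.2304 0.2114] ang 5.53 z 0.0798
handle n 301 c [ 0.5127 -0.0042] wh [0.0574 0.2316] ang 79.78 z 0.0651Traceback (most recent call last):
  File "<stdin>", line 8, in <module>
  File "m.py", line 6, in biggest
    n,l,st,_=cv2.connectedComponentsWithStats(m.astype(np.uint8)); return l==1+np.argmax(st[1:,4])
                                                                               ~~~~~~~~~^^^^^^^^^^
    return _wrapfunc(a, 'argmax', axis=axis, out=out, **kwds)
    return bound(*args, **kwds)
ValueError: attempt to get argmax of an empty sequence
```

```bash
python3 - <<'E'
from m import *
t=dict(np.load("t0.npz"));P=world(t);z=P[...,2]
px=t["pixels"].astype(int)
w=px.min(-1)
rect(P,biggest(box((w>170)&(abs(z-.066)<.006),285,312,140,210)),"handle")
print(px[225,306:313].tolist(),z[225,300:320].round(3))
rect(P,biggest(box((abs(z-.064)<.008)&(px.max(-1)<70),292,318,205,245)),"plate")
for lo in(.03,.04):rect(P,biggest(box((z>lo)&(z<.06),145,200,195,245)),"carton top")
for n,b in(("tub",(145,190,115,160)),("knob1",(188,210,128,148)),("knob2",(194,214,284,304)),("tape",(150,190,275,320))):
    rect(P,biggest(box(z>.018,*b)),n)
s=dict(np.load("s0.npz"));P=world(s);z=P[...,2];px=s["pixels"].astype(int)
rect(P,biggest(box(abs(z-.081)<.004,190,310,140,230)),"S case")
rect(P,biggest(box((px.min(-1)>150)&(abs(z-.066)<.008),215,280,190,225)),"S handle")
rect(P,biggest(box((z>.041)&(z<.06),255,305,285,335)),"S carton")
E
python3 -c "
import cv2,numpy as np
a=cv2.imread('pics/t0.png');a=a[120:250,130:350];cv2.imwrite('pics/c1.png',cv2.resize(a,None,fx=3.6,fy=3.6,interpolation=2))"
```

```text
handle n 297 c [ 0.5753 -0.0143] wh [0.0986 0.0382] ang 4.9 z 0.065
[[40, 42, 45], [40, 42, 45], [39, 40, 44], [39, 39, 43], [39, 40, 43], [39, 40, 43], [40, 40, 43]] [-0.001  0.065  0.065  0.066  0.066  0.063  0.067  0.067  0.062  0.066
  0.065  0.064  0.065  0.062  0.065  0.064  0.067  0.077  0.08   0.079]
plate n 259 c [ 0.4727 -0.0293] wh [0.0388 0.0297] ang 5.41 z 0.065
carton top n 856 c [0.4932 0.2705] wh [0.0719 0.0513] ang 58.03 z 0.0447
carton top n 833 c [0.4932 0.2705] wh [0.0719 0.0513] ang 58.03 z 0.0447
tub n 850 c [0.5442 0.1786] wh [0.382  0.0688] ang 33.47 z 0.0496
knob1 n 141 c [0.542  0.1351] wh [0.3292 0.0286] ang 28.26 z 0.026
knob2 n 155 c [0.3652 0.1268] wh [0.0283 0.1816] ang 24.14 z 0.0259
tape n 794 c [0.3425 0.162 ] wh [0.0772 0.2535] ang 10.65 z 0.0577
S case n 3801 c [ 0.5755 -0.1435] wh [0.231  0.2247] ang 6.16 z 0.081
S handle n 166 c [ 0.5749 -0.0139] wh [0.0974 0.0414] ang 4.14 z 0.0662
S carton n 870 c [0.4936 0.2709] wh [0.075 0.052] ang 58.07 z 0.0457
```

View pics/c1.png

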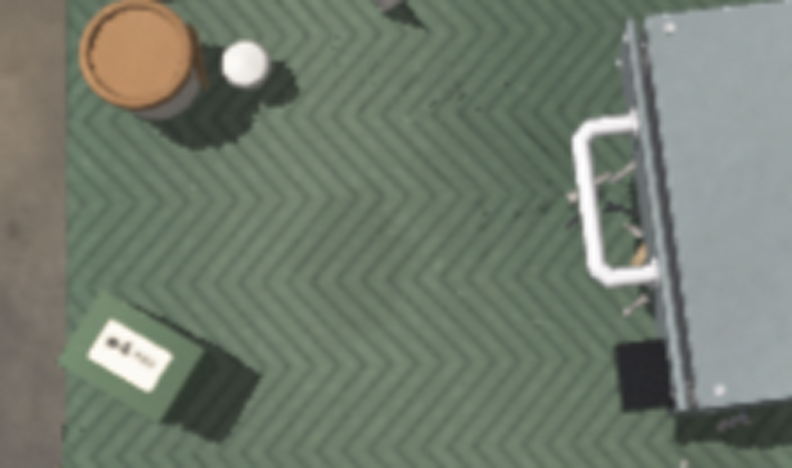

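```bash
cat >> h.py <<'E'
A=np.radians(5.5)
ty=np.array([np.cos(A),np.sin(A),0]); tx=np.array([np.sin(A),-np.cos(A),0]); ez=np.array([0,0,1.])
bar0=np.array([0.5739,-0.0003,0.062])
def down(psi): return (R.from_euler('z',psi,degrees=True)*R.from_euler('x',180,degrees=True)).as_quat()
def st(n=""): print(n,"t",round(r.current_t(),2),"p",np.round(r.current_tool_pos(),4),"F",np.round(r.current_contact_force(),1),"op",round(r.current_opening(),3))
E
python3 - <<'E'
from h import *
p=bar0+.003*ez
r.set_gripper(0.3,30)
r.move_to(p+.12*ez,down(5.5));st()
print(r.current_q())
r.move_linear(p+.04*ez);st()
r.move_linear(p,vel=.06);st("down")
r.set_gripper(0.0,40);st("grip")
save(optics.get_image("side"),"s1")
E
```

```text
t 3.17 p [ 0.5739 -0.001   0.1851] F [-0.4  0.2 -0.1] op 0.299
[-8.28392028e-02  4.70984070e-01  1.65385907e+00 -1.04039746e-04
  1.01657267e+00  1.39289453e+00]
 t 3.85 p [ 5.743e-01 -5.000e-04  1.057e-01] F [ 0.5 -0.2 -0.1] op 0.297
down t 4.67 p [ 5.741e-01 -3.000e-04  6.520e-02] F [ 0.4 -0.6 -0.6] op 0.299
grip t 4.96 p [ 5.742e-01 -4.000e-04  6.540e-02] F [-1.  -0.3  3.5] op 0.099
```

Run:
```python
from h import *
p0=np.array(r.current_tool_pos()); p0[2]=.065
r.move_linear(p0-.12*tx,vel=.08);st("120")
for d in np.arange(.124,.152,.003):
    r.move_linear(p0-d*tx,vel=.03); F=np.array(r.current_contact_force());q=r.current_tool_pos()
    print(round(d,3),"moved",round(-(q-p0)@tx,4),"Fpull",round(F@tx,1))
    if F@tx>12: break
r.sleep(.3);st()
im=optics.get_image("top");save(im,"t2");np.savez("t2.npz",**im)
```

```text
120 t 6.66 p [0.5625 0.1189 0.0654] F [-3.9 -3.3  8.5] op 0.102
0.124 moved 0.1243 Fpull -1.3
0.127 moved 0.1271 Fpull 0.2
0.13 moved 0.1301 Fpull -0.6
0.133 moved 0.1331 Fpull -0.6
0.136 moved 0.1362 Fpull -1.5
0.139 moved 0.1393 Fpull -0.8
0.142 moved 0.1422 Fpull 0.0
0.145 moved 0.1424 Fpull 22.0
 t 8.99 p [0.5603 0.1414 0.0654] F [ -1.7 -22.5   9.7] op 0.096
```

View pics/t2.png

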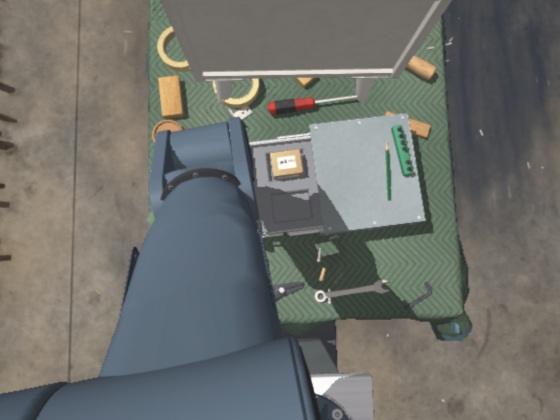

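Run:
```python
from m import *
r.move_linear(np.array(r.current_tool_pos())*[1,1,0]+.065*ez+.002*tx,vel=.03); st("relax")
r.set_gripper(0.32); p=np.array(r.current_tool_pos())
r.move_linear(p+.1*ez,vel=.12);st()
c=np.array([.4934,.2707,.041])
r.move_to(c+.12*ez,down(58)); r.set_gripper(.9)
im=optics.get_image("top");save(im,"t3");np.savez("t3.npz",**im)
P=world(im);z=P[...,2];px=im["pixels"].astype(int)
b=(240,330,180,240)
rect(P,biggest(box((z<.026)&(z>.008),262,325,188,235)),"pocket floor")
rect(P,biggest(box((abs(z-.060)<.006),255,320,140,185)),"stowed top")
rect(P,biggest(box((px.min(-1)>150)&(abs(z-.066)<.006),215,312,140,230)),"handle")
rect(P,biggest(box((abs(z-.064)<.008)&(px.max(-1)<70),225,290,205,255)),"plate")
rect(P,biggest(box((z>.035)&(z<.06),145,200,195,245)),"carton?")
```

```text
relax t 9.34 p [0.5605 0.1391 0.0654] F [-1.5 -2.4  7.2] op 0.098
 t 10.65 p [0.56   0.1394 0.164 ] F [-0.   0.4  0.7] op 0.322
pocket floor n 1006 c [0.5163 0.0021] wh [0.0599 0.0801] ang 5.61 z 0.018
stowed top n 715 c [0.6046 0.0118] wh [0.0519 0.063 ] ang 6.72 z 0.0585
handle n 333 c [0.5606 0.126 ] wh [0.0998 0.0383] ang 5.49 z 0.0652
plate n 277 c [0.4585 0.1126] wh [0.0398 0.0293] ang 5.6 z 0.0651
carton? n 664 c [0.493  0.2703] wh [0.0723 0.0513] ang 58.09 z 0.0447
```

View pics/t3.png

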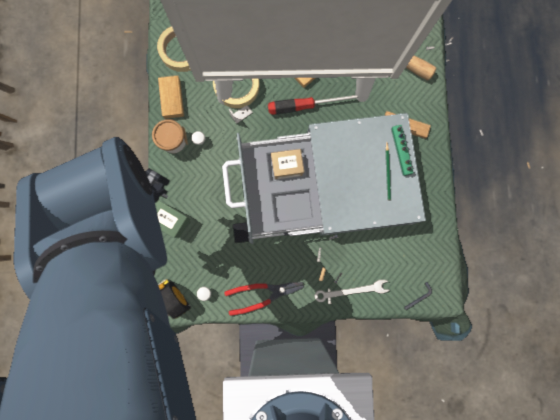

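The tray is out, with the empty pocket at px (293,207) and the brown carton at (288,163) still in place. The arm is over the carton at (170,220). The pocket measures 60 x 80 mm and lies 133 mm behind the bar, which matches the spec. I'll take the carton next.

Run:
```python
from h import *
print(r.current_tool_pos(), r.current_ee_rot(), down(58))
c=np.array([.4932,.2705,.041])
r.move_linear(c+.05*ez,vel=.15)
r.move_linear(c,vel=.06);st("down")
r.set_gripper(0.0,45);st("grip")
r.move_linear(c+.10*ez,vel=.12);st("up")
k=np.array([.5163,.0021,.16])
im=optics.get_image("side");save(im,"s4")
```

```text
[0.49345202 0.27059851 0.16099872] [ 8.74697341e-01  4.84669539e-01 -6.50846441e-06  6.67321490e-06] [8.74619707e-01 4.84809620e-01 2.96860275e-17 5.35550112e-17]
down t 13.51 p [0.4934 0.2706 0.0413] F [-0.3 -0.3  0. ] op 0.901
grip t 13.87 p [0.4937 0.2706 0.0417] F [-0.2 -2.2  5.5] op 0.59
up t 14.85 p [0.4927 0.2703 0.1402] F [ 0.2 -0.2 -3.5] op 0.59
```

View pics/s4.png

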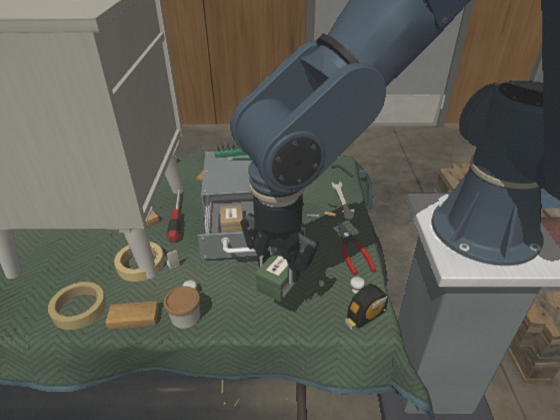

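The side view shows the green carton gripped level at px (275,272), with the tray open behind it. The lift force of 3.5 N corresponds to about 0.36 kg.

Run:
```python
from m import *
k=np.array([.5163,.0021,0])
r.move_linear([.4932,.2705,.155],vel=.1)
r.move_to(k+.155*ez,down(95.5));st("over")
r.move_linear(k+.085*ez,vel=.1);st("at rim")
F0=r.current_contact_force()[2]
for z in(.076,.070,.066,.063,.0615,.0605,.0595):
    r.move_linear(k+z*ez,vel=.04);F=np.array(r.current_contact_force());print(z,r.current_tool_pos().round(4),F.round(1))
    if F[2]-F0>6: break
```

```text
over t 16.27 p [0.5163 0.0027 0.1548] F [ 0.  -0.1 -3.8] op 0.59
at rim t 17.12 p [0.5167 0.0022 0.0855] F [ 0.1  0.9 -3.4] op 0.593
0.076 [0.5162 0.0021 0.0758] [ 0.3 -0.3 -3.2]
0.07 [0.5161 0.0021 0.0697] [-0.6 -0.6 -4. ]
0.066 [0.5162 0.0021 0.0658] [-0.6  0.2 -4.1]
0.063 [0.5162 0.0021 0.0628] [ 0.5 -0.2 -2.6]
0.0615 [0.5163 0.0021 0.0615] [-0.5  0.5 -3.7]
0.0605 [0.5165 0.0021 0.0607] [-1.3  0.6  0.2]
0.0595 [0.5165 0.0021 0.0606] [-6.6  1.1 16.4]
```

Run:
```python
from m import *
k=np.array([.5163,.0021,0])
r.move_linear(k+.0606*ez,vel=.03)
r.set_gripper(.74);st("open")
r.move_linear(k+.14*ez,vel=.12);st("up")
# above a spot in front of the plate, clear of the top view
plate=np.array([.4585,.1126,.066])
r.move_linear(plate+.08*ez-.05*tx,vel=.2); r.set_gripper(0.0,40);st()
im=optics.get_image("top");save(im,"t5");np.savez("t5.npz",**im)
P=world(im);z=P[...,2];px=im["pixels"].astype(int)
rect(P,biggest(box((abs(z-.064)<.006),262,325,180,235)),"carton top")
rect(P,biggest(box((abs(z-.060)<.006),255,320,140,185)),"stowed top")
rect(P,biggest(box((px.min(-1)>150)&(abs(z-.066)<.006),215,260,140,230)),"handle")
rect(P,biggest(box((abs(z-.064)<.008)&(px.max(-1)<70),225,290,205,255)),"plate")
```

```text
open t 19.57 p [0.5164 0.0021 0.0605] F [-0.3 -0.2  0.1] op 0.738
up t 20.38 p [0.5159 0.0021 0.1394] F [ 0.6  0.1 -1. ] op 0.739
 t 22.01 p [0.4537 0.1623 0.146 ] F [ 0.4 -0.5  0.2] op 0.003
carton top n 838 c [0.515  0.0029] wh [0.0515 0.071 ] ang 5.5 z 0.0633
stowed top n 716 c [0.605  0.0118] wh [0.0522 0.0631] ang 6.7 z 0.0585
handle n 201 c [0.5775 0.1377] wh [0.0336 0.0777] ang 71.33 z 0.0651
plate n 201 c [0.4589 0.1088] wh [0.0382 0.0227] ang 3.7 z 0.0653
```

View pics/t5.png

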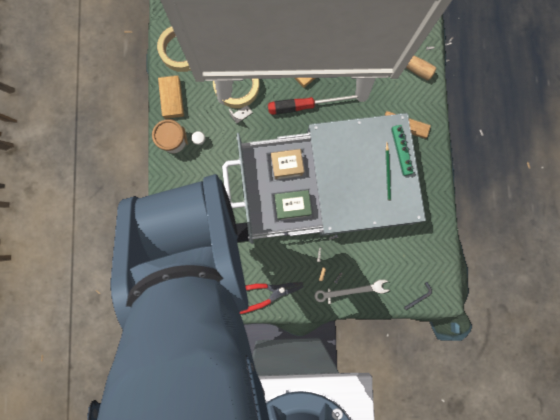

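The green carton is seated at px (293,205) with its top at 65 mm, and the brown one is unmoved. The arm hides part of the handle and plate, so I'm keeping their earlier fixes. Next I'll press the release and push.

Run:
```python
from h import *
a=np.array([.4585,.1126,0])+.001*tx
r.move_to(a+.12*ez,down(95.5))
r.move_linear(a+.092*ez,vel=.12);st("above")
for z in(.088,.085,.083,.081,.0795,.0785):
    r.move_linear(a+z*ez,vel=.04);F=np.array(r.current_contact_force());print(z,r.current_tool_pos().round(4),F.round(1))
    if F[2]>12: break
z0=r.current_tool_pos()[2]; print("pressed",z0)
for d in np.arange(.004,.029,.004):
    r.move_linear(a+d*tx+z0*ez,vel=.03);F=np.array(r.current_contact_force());q=r.current_tool_pos()
    print(round(d,3),"along",round((q-a)@tx,4),"z",q[2].round(4),"Fx",round(F@tx,1),"Fz",F[2].round(1))
    if F@tx<-20: break
st()
```

```text
above t 22.78 p [0.4586 0.1122 0.0923] F [ 0.9 -0.1  0.3] op 0.001
0.088 [0.4587 0.1118 0.0883] [-0.5 -0.2  0.6]
0.085 [0.4589 0.1117 0.0852] [0.8 2.3 2.9]
0.083 [0.4588 0.1117 0.0831] [1.9 1.9 3. ]
0.081 [0.4588 0.1116 0.081 ] [1.7 2.7 4. ]
0.0795 [0.4587 0.1116 0.0795] [2.4 1.3 3.3]
0.0785 [0.4587 0.1116 0.0785] [2.3 0.2 2.7]
pressed 0.078523209089272
0.004 along 0.0043 z 0.0785 Fx 2.6 Fz 4.6
0.008 along 0.0083 z 0.0785 Fx 1.8 Fz 5.6
0.012 along 0.0123 z 0.0785 Fx 2.4 Fz 4.5
0.016 along 0.0163 z 0.0785 Fx 1.9 Fz 4.5
0.02 along 0.0203 z 0.0785 Fx 2.4 Fz 3.5
0.024 along 0.0243 z 0.0785 Fx 2.4 Fz 4.4
0.028 along 0.0283 z 0.0785 Fx 1.3 Fz 3.8
 t 26.27 p [0.4613 0.0834 0.0785] F [-0.4 -1.4  3.8] op 0.001
```

Run:
```python
from m import *
im=optics.get_image("side");save(im,"s6");P=world(im);z=P[...,2];px=im["pixels"].astype(int)
c=rect(P,biggest(box((px.min(-1)>150)&(abs(z-.066)<.008),205,290,195,280)),"handle")
print("travel est", .0056+ -(np.array(c)-[.5753,-.0143])@tx[:2])
```

```text
handle n 225 c [0.5637 0.1034] wh [0.0973 0.0406] ang 5.68 z 0.0665
travel est 0.12391720296028477
```

View pics/s6.png

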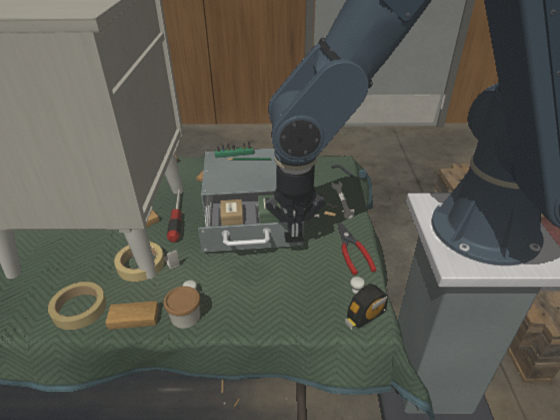

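The side view shows the tray partly in, at an estimated 0.124 m, with the fingers on the plate at px (293,238). The lock is free, so I'm pushing home.

Run:
```python
from m import *
a=np.array([.4585,.1126,.0785])+.001*tx
r.move_linear(a+.142*tx,vel=.06);st()
for d in np.arange(.145,.165,.002):
    r.move_linear(a+d*tx,vel=.03);F=np.array(r.current_contact_force());q=r.current_tool_pos()
    print(round(d,3),"along",round((q-a)@tx,4),"Fx",round(F@tx,1),"Fz",F[2].round(1))
    if F@tx<-15: break
r.sleep(.2);q=r.current_tool_pos()
r.move_linear(q-.003*tx,vel=.03);r.move_linear(q-.003*tx+.05*ez,vel=.08)
r.move_linear(q-.08*tx+.12*ez,vel=.2);r.move_linear(np.array([.40,.25,.25]),vel=.3);st("away")
for n in("top","side"):
    im=optics.get_image(n);save(im,"f"+n);P=world(im);z=P[...,2];px=im["pixels"].astype(int)
    b=(285,312,140,210) if n=="top" else (205,290,185,280)
    c=rect(P,biggest(box((px.min(-1)>150)&(abs(z-.066)<.008),*b)),"handle")
    print("travel est", .0056+ -(np.array(c)-[.5753,-.0143])@tx[:2])
    if n=="top":rect(P,biggest(box((abs(z-.064)<.008)&(px.max(-1)<70),292,322,205,245)),"plate")
```

```text
t 28.37 p [ 0.4723 -0.0297  0.0785] F [1.2 0.7 4.1] op -0.001
0.145 along 0.1452 Fx 0.3 Fz 3.3
0.147 along 0.1472 Fx 0.3 Fz 3.6
0.149 along 0.1492 Fx 1.0 Fz 3.4
0.151 along 0.1512 Fx -0.6 Fz 4.6
0.153 along 0.1517 Fx -15.1 Fz 7.1
away t 32.45 p [0.4001 0.2489 0.2492] F [ 0.2 -0.6  0.1] op 0.001
handle n 314 c [ 0.5767 -0.0164] wh [0.1015 0.0374] ang 2.26 z 0.0652
travel est 0.003407055755895026
plate n 257 c [ 0.4729 -0.033 ] wh [0.0382 0.0295] ang 4.35 z 0.065
handle n 180 c [ 0.5762 -0.0172] wh [0.0994 0.0422] ang 5.63 z 0.0663
travel est 0.002592590292597315
```

View pics/fside.png

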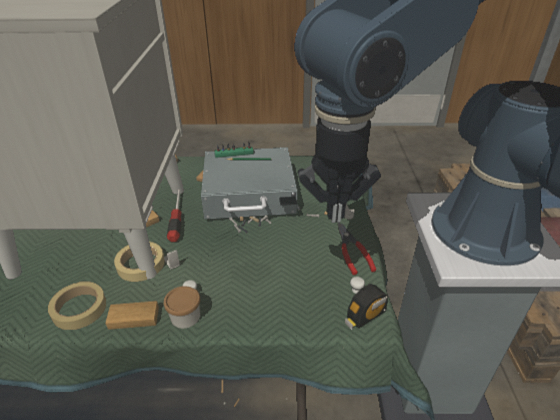

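The side view shows the tray flush, with the handle at px (246,205), the plate back up, and the bystanders unmoved. The travel estimates of 2.6–3.4 mm are too close to the 4 mm limit. I'll confirm with a firm push at the centre of the handle bar.

Run:
```python
from m import *
b=bar0*[1,1,0]+.072*ez
r.move_to(b-.03*tx+.08*ez,down(95.5));r.move_linear(b-.03*tx,vel=.12);st()
for d in list(np.arange(-.016,.006,.002)):
    r.move_linear(b+d*tx,vel=.03);F=np.array(r.current_contact_force());q=r.current_tool_pos()
    print(round(d,3),"along",round((q-b)@tx,4),"Fx",round(F@tx,1))
    if F@tx<-18: break
q=r.current_tool_pos()
r.move_linear(q-.03*tx,vel=.06);r.move_linear(q-.04*tx+.1*ez,vel=.15);r.move_linear(np.array([.40,.25,.25]),vel=.3);st("away")
for n in("top","side"):
    im=optics.get_image(n);save(im,"g"+n);P=world(im);z=P[...,2];px=im["pixels"].astype(int)
    bb=(285,312,140,210) if n=="top" else (205,290,185,280)
    c=rect(P,biggest(box((px.min(-1)>150)&(abs(z-.066)<.008),*bb)),"handle")
    print("travel est", .0056+ -(np.array(c)-[.5753,-.0143])@tx[:2])
    if n=="top":rect(P,biggest(box((abs(z-.064)<.008)&(px.max(-1)<70),292,322,205,245)),"plate")
```

```text
t 34.5 p [0.5715 0.0297 0.0727] F [ 0.2  0.1 -1.1] op 0.002
-0.016 along -0.0159 Fx -0.5
-0.014 along -0.014 Fx -0.3
-0.012 along -0.0119 Fx 0.0
-0.01 along -0.01 Fx -1.4
-0.008 along -0.0096 Fx -13.9
-0.006 along -0.0093 Fx -27.6
away t 38.96 p [0.4002 0.2494 0.2495] F [0.2 0.  0.2] op 0.002
handle n 316 c [ 0.577  -0.0168] wh [0.1017 0.0382] ang 1.08 z 0.0651
travel est 0.00292799744797237
plate n 255 c [ 0.4721 -0.0344] wh [0.0404 0.0294] ang 5.35 z 0.0651
handle n 184 c [ 0.574  -0.0189] wh [0.1034 0.0428] ang 6.28 z 0.066
travel est 0.0011166781736132716
```

Run:
```python
from h import *
r.hand_in();st()
```

```text
the job is handed in; nothing more can be done
the job is handed in; nothing more can be done
```

The tray is home with the green carton in its pocket, and I handed the job in at about 39 s of the 67 s limit. The hand-in reports no verdict.

**What I did:**
1. I gripped the handle bar and pulled the tray to its hard stop, a sharp 22 N after 142 mm of pull.
2. I set the carton down in the empty pocket and let go of it.
3. I pressed the release plate about 9 mm and pushed the panel in, holding the plate down all the way.
4. I pushed once more at the centre of the handle bar to make sure the tray was home.

**Last checks:**
- **Carton:** after I let go, it was within 2 mm of the pocket centre, with its yaw matching the tray's and its top at the expected height. I could not see it once the tray was closed.
- **Tray home:** this rests on the final push, which met a rigid stop at 14 to 28 N. The bar then sat about 6 mm further in than at the start, which fits the roughly 5.6 mm it was first open.
- **Disagreement:** the camera estimates after that push gave 1.1 to 2.9 mm of travel rather than 0. That is under the 4 mm limit but close to the cameras' accuracy.
- **Other items:** the release plate was back at its rest height. The brown carton was unmoved when last seen, before closing. The bystanders looked unmoved in the last picture I viewed, before the final handle push, but I did not measure them.

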